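# Load the engraving pallet into its nest

## Task

Pick up the blue engraving pallet and set it down gently and flat in the loading bay of the nest, behind the orange bridge, with its steel tongue pointing at the bridge, and let go of it. Then, for instance by pressing down on its rubber pad with the shut fingers and dragging, slide it along the nest so that its tongue goes under the bridge and its shoulder comes fully home against the bridge, and leave it there. Do not disturb the red pliers, the brush or the blue pot.

Things in the scene. Friction and masses are not known exactly. Their poses are not given: they have to be found in the camera images.
- pallet_center (a point): Centre of the loose pallet's blue body, 17 mm above its underside (half-way up). The body is 92 mm long (x), 56 mm wide (y), 32 mm tall, lies flat, about 0.3 kg; grasp it across its 56 mm width. A brass plate covers the -x half of its top. Axes: x lengthwise, away from the tongue; z up.
- pallet_tongue (a point): Middle of the pallet's bright steel tongue (40 mm wide, 10 mm thick), which sticks out 28 mm from the foot of the body's -x face (the shoulder). The point is 60 mm from the body's centre towards the pallet's -x, 5 mm above the underside.
- pallet_pad (a point): Top centre of the pallet's black rubber pad, 32 mm (x) by 44 mm (y), 25 mm from the body's centre towards +x (the end away from the tongue), 34 mm above the pallet's underside (2 mm proud of the blue body). Fingers grip it well.
- nest_home (a point): Where pallet_center must finally be, 25 mm above the table. Part of the nest, fixed on the table: aluminium base 180 mm (x) by 112 mm (y), 8 mm thick; its top is the white pocket floor, slippery, so that the pallet slides easily. Axes: x along the pocket, away from the bridge; z up.
- nest_load (a point): Loading bay: where pallet_center should be when set down, 34 mm from nest_home towards +x, 25 mm above the table; 6 mm free play to either end. The pocket is 60 mm wide and 132 mm long from the bridge to a 10 mm high end wall; its dark side walls flare out to 69 mm apart at their tops, 11 mm above the floor. Axes as nest_home.
- nest_bridge (a point): Foot of the orange bridge's inner face, on the pocket floor (8 mm above the table), 46 mm from nest_home towards -x; the pallet's shoulder meets this face when home. The bridge is 32 mm (x) by 90 mm (y), underside 12 mm and top 18 mm above the floor, screw heads to 22 mm; the tunnel under it is 54 mm wide.
- nest_tongue (a point): Where pallet_tongue is when the pallet is home, under the bridge. Axes as nest_home.
- pliers_red: Bystander: red-handled pliers lying on the table, 57 x 194 x 14 mm; origin at the centre of the underside.
- brass_brush: Bystander: wooden brush with brass bristles lying on the table, 16 x 170 x 25 mm; origin at the centre of the underside.
- pot_blue: Bystander: blue pot with white lid, 57 mm across, 50 mm tall; origin at the centre of the underside.

How it is judged:
By the outcome, as a careful person would: the job done as asked, in the order asked, and still so for the second after the job is handed in, with the robot touching nothing.
It also fails if it takes over 51 s, if anything falls off the work surface, if the arm or the gripper's body presses on something with over 40 N, if the wrist force passes 120 N, or if a joint passes its speed limit or range.

## Robot

A 6-joint arm with a two-finger parallel gripper is mounted at the origin on a cart in front of the work surface, level with it; the furniture and walls round the work are solid. World frame = base frame: x ahead of the robot, y to its left, z up, the work surface at z = 0. Lengths are in mm, angles in rad, forces in N, time in s.
With the tool pointing down it reaches from about 325 to 1000 mm from the base axis. Payload 5.1 kg.
Tool frame: the origin (TCP) lies on the mounting face of the last link; the fingertips stand 173 mm ahead of it and the grasp point (between the pads) lies 155 mm ahead of it; z points along the fingers, y is the line along which they close (so a half turn about z gives the same grasp; the last joint's range is limited). The gripper opens to 85 mm and grips with 20 to 120 N. Pads are 22 mm wide; open, the fingers measure 114 mm over their backs; the gripper's body (76 mm by 85 mm) begins 54 mm behind the grasp point. The pads swing forward as they close: fully open they stand 13 mm farther back than shut.
Start: joints at [-0.083, 0.124, 1.65, -0, 1.367, -0.083], TCP at [649.99, -0.028, 404.722] pointing down, gripper open.
Joint ranges: [-2.61, 2.61], [-1.02, 2.33], [0.03, 2.71], [-1.35, 4.49], [0.32, 2.68], [-2.91, 2.91]. Speed limits (rad/s): [2.57, 2.57, 3.14, 3.14, 3.14, 3.14].

## Interface

Orientations are given as a 3x3 rotation matrix whose columns are the frame's x, y, z axes.
In Python, from plant import state, capture, calibration, job_done gives the robot as it stands.
- The arm moves only by the tool arm_command, never from a script. Its argument "steps" is one flat list of numbers, 6 for each row, row after row: the shift along the world's x, y, z each as a share of 0.02 m, from -1 to 1, then the turn, a rotation vector about the world's x, y, z each as a share of 0.08 rad, from -1 to 1. In form: [tx, ty, tz, wx, wy, wz, tx, ty, tz, wx, wy, wz, ...]. A call has 1 to 12 rows; each row shifts and turns the commanded pose from where the row before left it; what a row does not reach is not made up. A row lasts 1/8 s, in which the tool goes at most 62.5 mm and 10.7 degrees, less where a joint would pass 70% of its speed; a pose out of reach is approached as far as the arm can. A call with a number of a shift or a turn outside -1 to 1 is refused whole. A call with a gripper value outside its range is refused whole. "jaw" is the gripper command: -1 is fully open, 1 is shut, values between are in proportion, set as the call begins (left out, the last holds). The fingers move at their own pace and stop on an object; "newtons" is the grip in N (left out, the last holds). Time passes only in rows, so rows that do not move let the fingers close. It gives the time, the measured TCP pose, the force, the opening and the grip force at its end, in the units of the state.
- state(): the state, without advancing time (a new reading comes with each control period).
- capture(name): name is "scene" or "side" or "wrist"; returns the picture (400x640x3 uint8, red, green, blue); there is no depth.
- calibration(name): a dict with "vfov" (degrees; the focal length in pixels is half the picture's height over the tangent of half this angle, whatever the lens; pixels are square), "cx", "cy" (the principal point, pixels), "R" (3x3) and "t" (3): a world point X has camera coordinates R X + t; the wrist camera has in their place "tool_from_camera" (4x4, takes a point from camera to tool coordinates, whose origin is the TCP and whose axes are the flange's). Camera axes: x right, y down, z forward; pixel columns grow to the right and rows downward; lengths in mm; the calibration is good to about 2 mm. A picture is of the moment at which its call begins: read the wrist's pose just before it. calibration takes no time and is no camera call.
- job_done(): hands the job in; it is judged then, once.
The state is a dict: "t": time; "joints": joint angles; "joint_vel": joint speeds; "effort": joint torques, N m; "tcp_pos": TCP position; "orientation": TCP orientation; "force": force on the tool from outside, world axes, zero at the start; "wrist_torque": the same for the moment, N m; "finger_gap": finger opening in mm; "gripper_force": force on a finger pad.
Only numpy, scipy, OpenCV 4.12 (cv2) and the standard library are available. Lean on these libraries where they do the work, as an engineer would, in place of code of your own. Each camera call takes 0.05 s, during which the arm holds its last target. There are 200 camera calls.

## Working session

There is one attempt and no reset: what is moved stays moved. The work goes in short steps, Python scripts to look and compute and a tool call to move; the robot and the scene stay as the last step left them, time stands still between calls to the robot, and variables do not carry over. Pictures are saved under pics/ and viewed, at most 10 in all, crops included, and the job is handed in when it is done.

Besides the shell and the picture viewer there is one more tool, called after ">>>" as name(argument=value, ...) on one line, values as JSON. arm_command: Moves the arm, as the interface text tells. Its arguments: {"type":"object","properties":{"steps":{"type":"array"},"jaw":{"type":"number"},"newtons":{"type":"number"}},"required":["steps"]}

```bash
mkdir -p pics; ls; cat > h.py <<'E'
import numpy as np,cv2
from plant import state,capture,calibration
def cam(n,s=None):
    c=calibration(n); f=200/np.tan(np.radians(c["vfov"])/2)
    if n=="wrist":
        T=np.array(c["tool_from_camera"]); s=s or state()
        Ro=np.array(s["orientation"]); o=np.array(s["tcp_pos"])
        Rw=Ro@T[:3,:3]; p=Ro@T[:3,3]+o
    else:
        R=np.array(c["R"]); Rw=R.T; p=-R.T@np.array(c["t"])
    return f,c["cx"],c["cy"],Rw,p
def ray(C,uv,z):
    f,cx,cy,R,p=C
    d=R@np.array([(uv[0]-cx)/f,(uv[1]-cy)/f,1]); return p+d*(z-p[2])/d[2]
def proj(C,X):
    f,cx,cy,R,p=C
    q=R.T@(np.array(X)-p); return np.array([cx+f*q[0]/q[2],cy+f*q[1]/q[2]])
E
python3 - <<'E'
from h import *
for n in("scene","side","wrist"):
    s=state();im=capture(n);cv2.imwrite(f"pics/{n}0.png",im[:,:,::-1]);C=cam(n,s);print(n,C[0],C[4],calibration(n).keys())
print(s)
E
```

```text
pics
scene 435.08751592696586 [ -40.63373594 -999.96219747  738.57084882] dict_keys(['vfov', 'cx', 'cy', 'R', 't'])
side 478.29354507492735 [ 530.99673416 -971.60672571  756.26288812] dict_keys(['vfov', 'cx', 'cy', 'R', 't'])
wrist 342.2811255054929 [650.10085809  84.28421086 373.69904009] dict_keys(['vfov', 'cx', 'cy', 'tool_from_camera'])
{'t': 0.1, 'joints': array([-8.25876527e-02,  1.24425153e-01,  1.65153187e+00, -5.48064854e-06,
        1.36749323e+00, -8.25912429e-02]), 'joint_vel': array([-0.00062601, -0.00104681, -0.00384886, -0.00127585, -0.00025596,
       -0.00089042]), 'effort': array([ 9.10699127e-04, -4.24935150e+01, -3.66653323e+01, -1.21150126e-05,
        3.93052323e-03, -1.30700494e-05]), 'tcp_pos': array([ 6.49773922e+02, -2.87795936e-03,  4.03588468e+02]), 'orientation': array([[-4.56481157e-06,  9.99998286e-01, -1.85170432e-03],
       [ 9.99999989e-01,  4.83866916e-06,  1.47890424e-04],
       [ 1.47899130e-04, -1.85170362e-03, -9.99998275e-01]]), 'force': array([0.66771813, 0.05780214, 0.62442514]), 'wrist_torque': array([ 0.01506275,  0.00583686, -0.06003792]), 'gripper_force': 0.0, 'finger_gap': 85.50740191453461}
```

View pics/scene0.png

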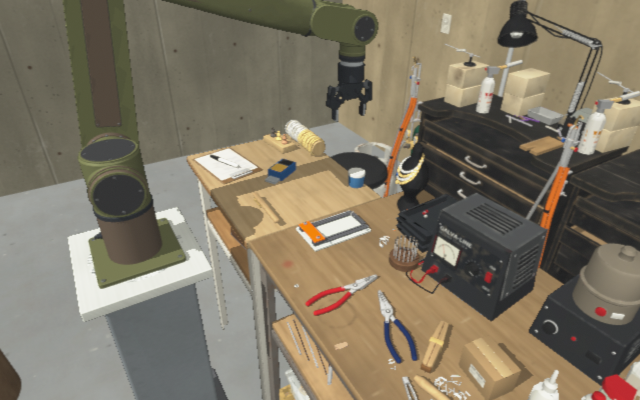

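View pics/side0.png

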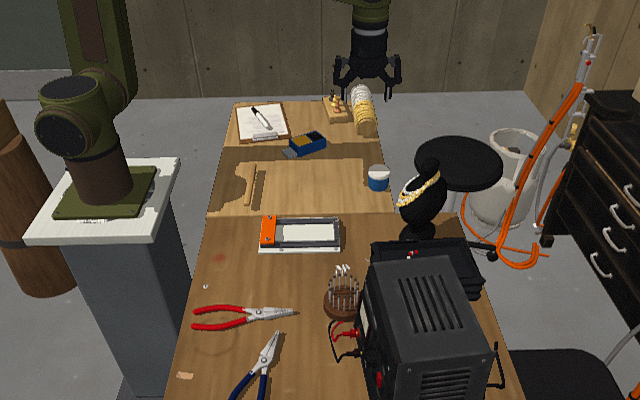

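View pics/wrist0.png

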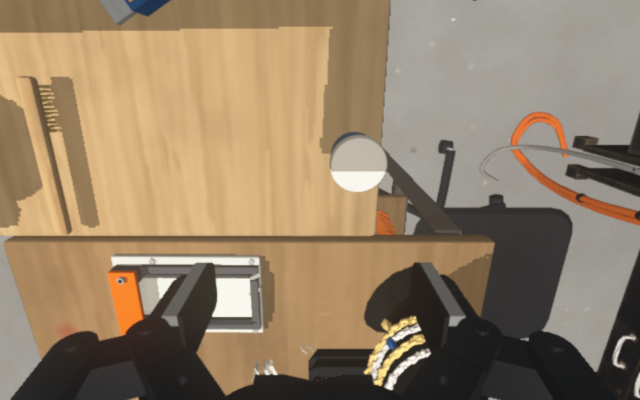

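The scene view shows the pallet at (281,170), the bridge at (312,232) and the nest at (335,230). In the side view the pallet is at (305,146), brass and tongue end to the left, and the bridge is at (268,231). In the wrist view the bridge is at (128,300), the nest centre is at (190,293), the pallet is cut off at (140,5), the brush is at (45,150) and the pot is at (358,163).

```bash
python3 - <<'E'
from h import *
S=cam("side");W=cam("wrist")
P=lambda C,uv,z:print(uv,z,ray(C,uv,z).round(0))
for uv,z in [((305,146),32),((283,153),5),((268,231),26),((300,233),8),((340,251),0),((258,251),0),((377,185),0),((250,186),10)]: P(S,uv,z)
for uv,z in [((112,256),8),((262,256),8),((262,331),8),((124,285),26),((45,150),20),((358,163),50),((130,5),32)]: P(W,uv,z)
E
```

```text
(305, 146) 32 [505. 147.  32.]
(283, 153) 5 [442. 155.   5.]
(268, 231) 26 [ 423. -187.   26.]
(300, 233) 8 [ 494. -177.    8.]
(340, 251) 0 [ 582. -229.    0.]
(258, 251) 0 [ 401. -224.    0.]
(377, 185) 0 [690.   5.   0.]
(250, 186) 10 [364.  -0.  10.]
(112, 256) 8 [ 406. -121.    8.]
(262, 256) 8 [ 588. -121.    8.]
(262, 331) 8 [ 582. -232.    8.]
(124, 285) 26 [ 425. -150.   26.]
(45, 150) 20 [368.  11.  20.]
(358, 163) 50 [693.   4.  50.]
(130, 5) 32 [487. 144.  32.]
```

```bash
python3 - <<'E'
from h import *
im=cv2.imread("pics/side0.png")
a=cv2.resize(im[120:170,265:345],None,fx=10,fy=10,interpolation=cv2.INTER_CUBIC)
cv2.imwrite("pics/c1.png",a)
E
```

```text
(no output)
```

View pics/c1.png

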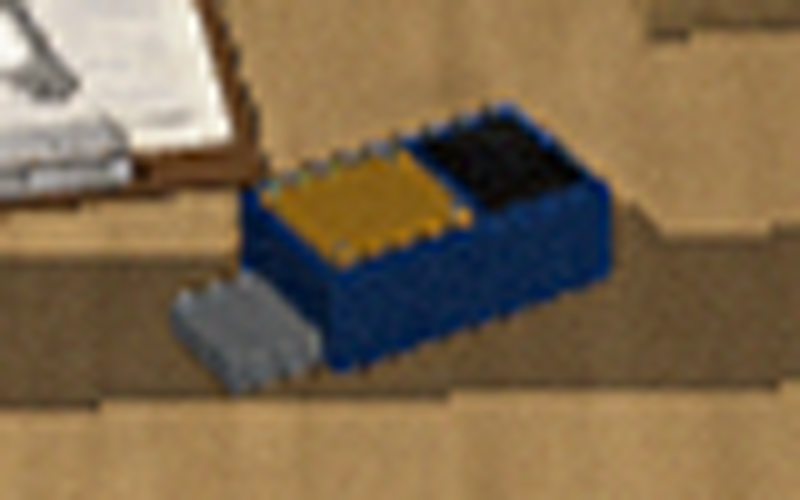

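The crop shows the pallet with its tongue at lower left (245,330), brass on the left, pad at (500,155), yaw roughly +25°, next to the clipboard. I'll move the wrist camera over it.

>>> arm_command(steps=[-0.94,0.38,0,0,0,-0.7,-0.94,0.38,0,0,0,-0.7,-0.94,0.38,0,0,0,-0.7,-0.94,0.38,0,0,0,-0.7,-0.94,0.38,0,0,0,-0.7,-0.94,0.38,0,0,0,-0.7,-0.94,0.38,0,0,0,-0.7,-0.94,0.38,0,0,0,-0.7,-0.94,0.38,0,0,0,-0.7,-0.94,0.38,0,0,0,-0.7,0,0,0,0,0,0,0,0,0,0,0,0], jaw=-1)

```text
t: 1.65
tcp_pos: [462.3, 75.9, 404.7]
orientation: [[0.531, 0.848, 0.0], [0.848, -0.531, -0.0], [0.0, 0.0, -1.0]]
force: [0.1, -0.2, 0.3]
finger_gap: 85.4
gripper_force: 0.0
```

```bash
cat > pal.py <<'E'
from h import *
def masks(im):
    hsv=cv2.cvtColor(im,cv2.COLOR_RGB2HSV)
    return hsv
if __name__=="__main__":
    s=state();im=capture("wrist");cv2.imwrite("pics/w1.png",im[:,:,::-1]);C=cam("wrist",s)
    np.save("w1.npy",np.array([0]));print(s["tcp_pos"],s["joints"],proj(C,[508,148,32]))
E
python3 pal.py
```

```text
[462.25922939  75.8559734  404.71045945] [ 4.80036262e-02 -2.93254060e-01  2.04069021e+00 -1.29416187e-04
  1.39384197e+00  6.07359656e-01] [313.11018527  74.62732463]
```

View pics/w1.png

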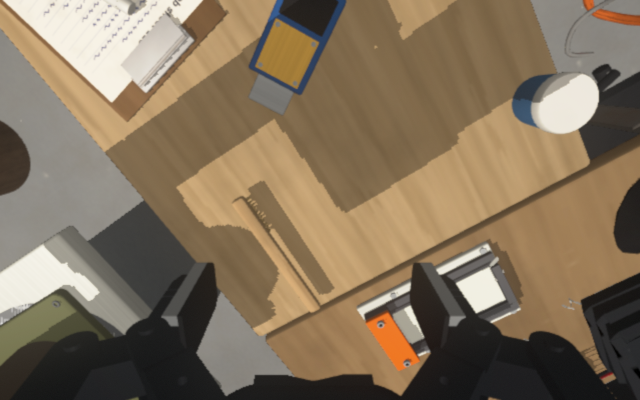

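The wrist view shows the pallet at (297,38), tongue at (272,92), its far end cut off; the bridge is at (393,340), with the nest partly hidden by the finger. I'll get a fuller view while continuing to turn.

```bash
python3 - <<'E'
from h import *
W=cam("wrist")
for uv,z in [((297,35),32),((272,92),10),((300,92),32),((344,5),32),((555,105),50),((393,341),26)]: print(uv,ray(W,uv,z).round(0))
print(W[3][:,2], ray(W,(320,200),32))
E
```

```text
(297, 35) [514. 185.  32.]
(272, 92) [464. 156.  10.]
(300, 92) [489. 141.  32.]
(344, 5) [562. 183.  32.]
(555, 105) [683.   7.  50.]
(393, 341) [ 425. -176.   26.]
[-0.17408417 -0.27733804 -0.94486947] [447.3085077   37.08114205  32.        ]
```

>>> arm_command(steps=[0.42,0.48,0,0,0,-0.7,0.42,0.48,0,0,0,-0.7,0.42,0.48,0,0,0,-0.7,0.42,0.48,0,0,0,-0.7,0.42,0.48,0,0,0,-0.7,0.42,0.48,0,0,0,-0.7,0.42,0.48,0,0,0,-0.7,0.42,0.48,0,0,0,-0.7,0.42,0.48,0,0,0,-0.7,0.42,0.48,0,0,0,-0.7,0,0,0,0,0,0,0,0,0,0,0,0])

```text
t: 3.2
tcp_pos: [546.2, 171.7, 404.4]
orientation: [[0.9, 0.436, -0.001], [0.436, -0.9, -0.0], [-0.001, 0.0, -1.0]]
force: [0.2, -0.3, -0.2]
finger_gap: 85.4
gripper_force: 0.0
```

```bash
cat > pal.py <<'E'
from h import *
import sys
n=sys.argv[1]
s=state();im=capture("wrist");cv2.imwrite(f"pics/{n}.png",im[:,:,::-1]);C=cam("wrist",s)
hsv=cv2.cvtColor(im,cv2.COLOR_RGB2HSV)
def big(m):
    c,_=cv2.findContours(m,cv2.RETR_EXTERNAL,cv2.CHAIN_APPROX_NONE)
    return max(c,key=cv2.contourArea)
blue=big(cv2.inRange(hsv,(100,120,20),(125,255,255)))
print("area",cv2.contourArea(blue),cv2.boundingRect(blue))
x,y,w,h=cv2.boundingRect(blue)
roi=np.zeros(hsv.shape[:2],np.uint8);cv2.fillPoly(roi,[cv2.convexHull(blue)],255)
brass=big(cv2.inRange(hsv,(14,120,60),(32,255,255))&roi)
pad=big(cv2.inRange(hsv,(0,0,0),(180,255,50))&roi)
for nm,c,z in(("blue hull",blue,32),("brass",brass,32),("pad",pad,34)):
    p=np.array([ray(C,q,z)[:2] for q in c[:,0,:]],np.float32)
    r=cv2.minAreaRect(p);print(nm,np.round(r[0],1),np.round(r[1],1),round(r[2],1))
E
python3 pal.py w2
```

```text
area 176.5 (284, 141, 29, 48)
blue hull [536.1 185.2] [50.4 28.8] 29.7
brass [519.4 174.2] [ 6.6 15.7] 25.8
pad [539.9 189.1] [31.3 22.8] 25.8
```

View pics/w2.png

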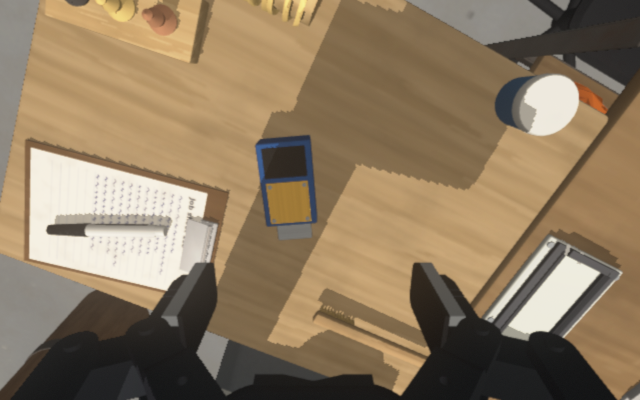

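The pallet lies at (287,182): pad (285,162), brass (290,202), tongue (295,231). The nest is at (555,285) and the pot is at (540,105).

```bash
cat > pal2.py <<'E'
from h import *
s=state();C=cam("wrist",s)
im=cv2.imread("pics/w2.png");x0,y0=245,120
hsv=cv2.cvtColor(im,cv2.COLOR_BGR2HSV)[y0:250,x0:330]
for p in((285,162),(290,202),(260,180),(265,145),(295,231),(318,180)):print(p,hsv[p[1]-y0,p[0]-x0],end=' ')
print()
def big(m):
    c,_=cv2.findContours(m,cv2.RETR_EXTERNAL,cv2.CHAIN_APPROX_NONE)
    return max(c,key=cv2.contourArea)[:,0,:]+[x0,y0]
for nm,lo,hi,z in(("brass",(15,150,120),(30,255,255),32),("pad",(0,0,0),(180,255,45),34),("bluebright",(100,120,70),(125,255,255),32)):
    m=cv2.inRange(hsv,lo,hi)
    if nm=="bluebright": m=cv2.morphologyEx(m,cv2.MORPH_CLOSE,np.ones((3,3),np.uint8))
    c=big(m)
    p=np.array([ray(C,q,z)[:2] for q in c],np.float32)
    r=cv2.minAreaRect(p);print(nm,np.round(c.mean(0)),np.round(r[0],1),np.round(r[1],1),round(r[2],1),[tuple(b.round(0)) for b in cv2.boxPoints(r)])
E
python3 pal2.py
```

```text
(285, 162) [14 71 47] (290, 202) [ 19 164 159] (260, 180) [115  37 117] (265, 145) [108 142 140] (295, 231) [ 19  17 117] (318, 180) [ 17 108 125] 
brass [288. 199.] [495.8 176.2] [44.6 42.5] 30.6 [(np.float32(466.0), np.float32(183.0)), (np.float32(487.0), np.float32(147.0)), (np.float32(526.0), np.float32(169.0)), (np.float32(504.0), np.float32(206.0))]
pad [302. 158.] [546.  183.5] [5.1 1.5] 69.9 [(np.float32(544.0), np.float32(181.0)), (np.float32(546.0), np.float32(181.0)), (np.float32(548.0), np.float32(186.0)), (np.float32(546.0), np.float32(186.0))]
bluebright [288. 161.] [526.9 194.4] [57.  53.8] 29.8 [(np.float32(489.0), np.float32(204.0)), (np.float32(516.0), np.float32(157.0)), (np.float32(565.0), np.float32(185.0)), (np.float32(538.0), np.float32(232.0))]
```

```bash
python3 - <<'E'
import cv2,numpy as np
h=cv2.cvtColor(cv2.imread("pics/w2.png"),cv2.COLOR_BGR2HSV)[130:242,250:324]
H,S,V=[h[...,i].astype(int) for i in range(3)]
g=np.full(H.shape,'.')
g[(H>95)&(H<130)&(S>90)&(V>=100)]='B'
g[(H>95)&(H<130)&(S>90)&(V<100)]='b'
g[(V<62)&~((H>95)&(H<130)&(S>90))]='k'
g[(H>15)&(H<30)&(S>150)&(V>100)]='y'
g[(S<35)&(V>70)]='s'
for i in range(0,112,2):print(130+i,''.join(g[i]))
E
```

```text
130 ..........................................................................
132 ..........................................................................
134 ..........................................................................
136 .........................................ssss.............................
138 .................ssss.....................................................
140 ............................................bbbbbbbbbbbbbbbbs.............
142 .......................bbbbbbbbbbbbbbbbbbbbbbbbbbbbbbbbbbbbbs.............
144 .......bbBBBBBBBBBBBBBBBBBBBBbbbbbbbbbbbbbbbbbbbbbbbbbbbbbbb..............
146 .....sBBBBBBBBBBBBBBBBBBBBBbbbbbbbbbbb..kkkkkkkkkkkkkk.bbbbb..............
148 .....sBBBBBBBBbb.....kkkkkkkkkkkkkkkkkkkkkkkkkkkkkkkkkkbbbbbb.............
150 .......BBBB.kkkkkkkkkkkkkkkkkkkkkkkkkkkkkkkkkkkkkkkkkkkbbbbbb.............
152 .......BBBBBkkkkkkkkkkkkkkkkkkkkkkkkkkkkkkkkkkkkkkkkkkkbbbbbbs............
154 ......sBBBBB.kkkkkkkkkkkkkkkkkkkkkkkkkkkkkkkkkkkkkkkkkk.bbbbb.............
156 .......BBBBB.kkkkkkkkkkkkkkkkkkkkkkkkkkkkkkkkkkkkkkkkkk.bbbbb........
[... 2623 characters left out ...]
..........sbbb.sssss....................sssssssssssssss.............
226 ..................sss......ssssssssssssssssssssssssssssssssss.............
228 ............................sssssssssssssssssssssssssssssssss.............
230 ............................sssssssssssssssssssssssssssssssss.............
232 ............................sssssssssssssssssssssssssssssssss.............
234 .............................ssssssssssssssssssssssssssssssss.............
236 .............................ssssssssssssssssssssssssssssssss.............
238 .............................sssssssssssssssss............................
240 ..........................................................................
```

```bash
python3 - <<'E'
from h import *
C=cam("wrist")
pad=np.array([ray(C,q,34)[:2] for q in((261.5,149.5),(304.5,145.5),(307,175.5),(264.5,178.5))])
br=np.array([ray(C,q,32.5)[:2] for q in((266,183.5),(307,180),(310,219),(270,222.5))])
t=np.array([ray(C,q,10)[:2] for q in((279,238.5),(311.5,237))])
for n,q in(("pad",pad),("brass",br)):
    l=((q[0]-q[3])+(q[1]-q[2]))/2; w=((q[0]-q[1])+(q[3]-q[2]))/2
    print(n,q.mean(0).round(1),"L",np.linalg.norm(l).round(1),np.degrees(np.arctan2(l[1],l[0])).round(1),"W",np.linalg.norm(w).round(1),np.degrees(np.arctan2(w[1],w[0])).round(1)-90)
d=pad.mean(0)-br.mean(0);a=np.arctan2(d[1],d[0]);print("yaw",np.degrees(a),np.linalg.norm(d))
u=d/np.linalg.norm(d);c=pad.mean(0)-25*u;print("centre",c,"tonguetip ctr",t.mean(0),np.linalg.norm(t[0]-t[1]),(t.mean(0)-c)@u)
S=cam("side")
for o in((46,28),(46,-28),(-46,-28),(-46,28)):
    v=np.array([-u[1],u[0]]);X=[*(c+o[0]*u+o[1]*v),32];print(o,((proj(S,X)-[265,120])*10).round(0))
E
```

```text
pad [534.1 198.1] L 30.9 29.5 W 43.9 30.599999999999994
brass [496.4 176.7] L 44.4 29.3 W 43.4 31.099999999999994
yaw 29.5868853279855 43.28923843370033
centre [512.31608137 185.72110302] tonguetip ctr [450.3472206  148.37715355] 38.422307800567495 -72.32692238448838
(46, 28) [515.  96.]
(46, -28) [616. 184.]
(-46, -28) [331. 278.]
(-46, 28) [236. 186.]
```

>>> arm_command(steps=[-0.55,0.23,-0.5,0,0,0.9,-0.55,0.23,-0.8,0,0,0,-0.55,0.23,-0.9,0,0,0,0,0,-0.9,0,0,0,0,0,-0.9,0,0,0,0,0,-0.9,0,0,0,0,0,-0.9,0,0,0,0,0,-0.9,0,0,0,0,0,-0.9,0,0,0,0,0,-0.5,0,0,0,0,0,0,0,0,0])

```text
t: 4.62
tcp_pos: [512.7, 185.7, 241.7]
orientation: [[0.866, 0.499, -0.002], [0.499, -0.866, -0.0], [-0.002, -0.001, -1.0]]
force: [-0.2, -0.9, 0.2]
finger_gap: 85.8
gripper_force: 0.0
```

```bash
python3 - <<'E'
from h import *
s=state();R=s["orientation"];print(s["tcp_pos"],np.degrees(np.arctan2(R[1,0],R[0,0])),s["force"])
print(s["joints"])
im=capture("side")
cv2.imwrite("pics/s2.png",cv2.resize(im[90:170,250:370,::-1],None,fx=6,fy=6,interpolation=cv2.INTER_CUBIC))
E
```

```text
[512.70734647 185.70566959 241.65908444] 29.9531308912496 [-0.1643332  -0.90672598  0.21923586]
[2.49053022e-01 5.55809058e-02 2.01520999e+00 6.86583212e-06
 1.07265840e+00 1.29706576e+00]
```

>>> arm_command(steps=[0,0,-0.7,0,0,0,0,0,-0.7,0,0,0,0,0,-0.7,0,0,0,0,0,-0.5,0,0,0,0,0,-0.34,0,0,0,0,0,0,0,0,0])

```text
t: 5.42
tcp_pos: [512.8, 185.7, 183.2]
orientation: [[0.866, 0.499, -0.001], [0.499, -0.866, -0.0], [-0.001, -0.0, -1.0]]
force: [0.2, 0.0, -0.7]
finger_gap: 85.5
gripper_force: 0.0
```

>>> arm_command(steps=[0,0,0,0,0,0,0,0,0,0,0,0,0,0,0,0,0,0,0,0,0,0,0,0,0,0,0,0,0,0,0,0,0,0,0,0], jaw=1, newtons=50)

```text
t: 6.18
tcp_pos: [513.5, 185.9, 184.8]
orientation: [[0.866, 0.499, 0.002], [0.499, -0.866, 0.0], [0.002, 0.0, -1.0]]
force: [0.5, -0.5, 5.7]
finger_gap: 54.8
gripper_force: 55.9
```

```bash
python3 - <<'E'
from h import *
s=state();R=s["orientation"];print(s["tcp_pos"],np.degrees(np.arctan2(R[1,0],R[0,0])),s["force"],s["finger_gap"],s["gripper_force"])
im=capture("side")
cv2.imwrite("pics/s3.png",cv2.resize(im[80:170,250:370,::-1],None,fx=6,fy=6,interpolation=cv2.INTER_CUBIC))
E
```

```text
[513.51902957 185.89188122 184.83008998] 29.953066359652162 [ 0.54507254 -0.48011714  5.74770004] 54.78605082955957 55.91905653476715
```

View pics/s3.png

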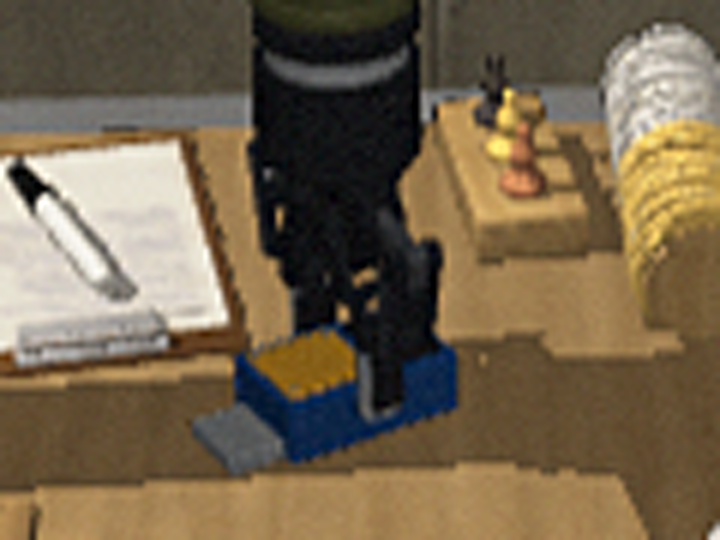

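The fingers hold the pallet mid-length, with the tips partway down its sides (385,415), and the tongue is clear at (235,440). Next: lift and carry towards the nest.

>>> arm_command(steps=[0,0,0.3,0,0,0,0,0,0.6,0,0,0,0,0,0.9,0,0,0,0,0,0.95,0,0,0,0,-0.4,0.95,0,0,-0.4,0,-0.7,0.95,0,0,-0.5,-0.1,-0.9,0.95,0,0,-0.5,-0.1,-0.9,0.95,0,0,-0.5,-0.1,-0.9,0.95,0,0,-0.5,-0.1,-0.9,0.95,0,0,-0.5,-0.1,-0.9,0.95,0,0,-0.5,-0.1,-0.9,0.95,0,0,-0.5], newtons=70)

```text
t: 7.72
tcp_pos: [500.8, 54.5, 392.2]
orientation: [[0.978, 0.207, 0.0], [0.207, -0.978, -0.0], [0.0, 0.0, -1.0]]
force: [0.3, 0.0, -3.1]
finger_gap: 54.7
gripper_force: 75.1
```

>>> arm_command(steps=[-0.1,-0.95,0.4,0,0,-0.5,-0.1,-0.95,0,0,0,-0.5,-0.1,-0.95,0,0,0,-0.5,-0.1,-0.95,0,0,0,-0.5,-0.1,-0.95,0,0,0,-0.5,-0.1,-0.95,0,0,0,-0.5,0,-0.95,0,0,0,-0.2,0,-0.95,0,0,0,0,0,-0.95,0,0,0,0,0,-0.95,0,0,0,0,0,-0.95,0,0,0,0,0,-0.9,0,0,0,0])

```text
t: 9.22
tcp_pos: [489.0, -172.5, 398.9]
orientation: [[0.999, -0.045, -0.0], [-0.045, -0.999, 0.0], [-0.0, -0.0, -1.0]]
force: [0.0, -1.0, -1.9]
finger_gap: 54.5
gripper_force: 75.1
```

>>> arm_command(steps=[0,-0.6,0,0,0,0,0,-0.3,0,0,0,0,0,0,0,0,0,0,0,0,0,0,0,0])

```text
t: 9.72
tcp_pos: [489.0, -188.9, 398.9]
orientation: [[0.999, -0.045, 0.0], [-0.045, -0.999, 0.0], [0.0, -0.0, -1.0]]
force: [-1.0, -1.0, -2.9]
finger_gap: 54.6
gripper_force: 75.1
```

```bash
python3 - <<'E'
from h import *
import pickle
s=state();im=capture("wrist");cv2.imwrite("pics/w3.png",im[:,:,::-1]);C=cam("wrist",s);pickle.dump(C,open("w3.pkl","wb"))
im=capture("side");cv2.imwrite("pics/s4.png",im[:,:,::-1])
print(s["t"],s["joints"].round(2),s["force"],s["finger_gap"])
E
```

```text
9.725 [-0.47 -0.15  1.93  0.    1.36  1.14] [-0.99123267 -1.01091641 -2.85546201] 54.56609984995579
```

View pics/w3.png

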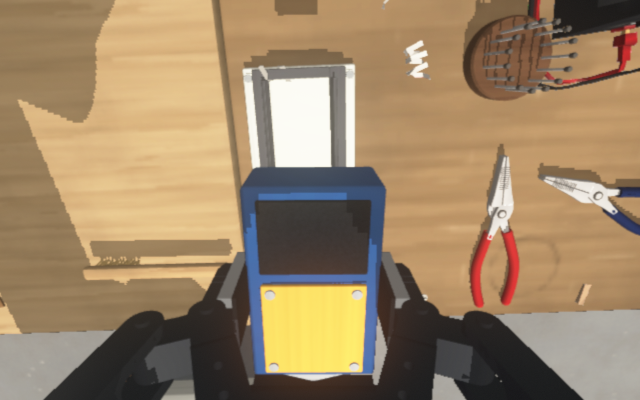

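The pallet hangs level in the grip: pad (313,237), brass (313,328). Beyond it the nest's end wall is at row ~72, base edges at columns 245–355, and the white floor at (300,115).

```bash
python3 - <<'E'
import cv2,numpy as np
im=cv2.imread("pics/w3.png");h=cv2.cvtColor(im,cv2.COLOR_BGR2HSV)
H,S,V=[h[...,i].astype(int) for i in range(3)]
g=np.full(H.shape,'.')
g[(S<45)&(V>190)]='W';g[(S<45)&(V<=190)&(V>130)]='m';g[(S<60)&(V<=130)]='d'
for r in list(range(60,90,2))+[110,130,150,164]:print(r,''.join(g[r,238:362]))
h2=h[185:290,235:395];H,S,V=[h2[...,i].astype(int) for i in range(3)]
g=np.full(H.shape,'.');bl=(H>95)&(H<130)&(S>90);g[bl]='b';g[(V<70)&~bl]='k';g[(H>15)&(H<35)&(S>110)]='y'
for i in range(0,105,7):print(185+i,''.join(g[i]))
s=cv2.imread("pics/side0.png");h=cv2.cvtColor(s,cv2.COLOR_BGR2HSV)[208:258,250:350];H,S,V=[h[...,i].astype(int) for i in range(3)]
g=np.full(H.shape,'.');g[(S<45)&(V>190)]='W';g[(S<45)&(V<=190)&(V>130)]='m';g[(S<70)&(V<=130)]='d';g[(H<16)&(S>170)&(V>150)]='o'
for i in range(0,50):print(208+i,''.join(g[i]))
E
```

```text
60 ............................................................................................................................
62 ............................................................................................................................
64 ......................................................................................................mmmmmmmWWWWWWW........
66 .....................mWWWm..............mmmmmWmm.....mmmmmmmmmmmmmmmmmmmmmmmmmmmmmmmmmmmmmmmmmmmmmmmmmmddmmWWWWWWWWWW.......
68 .......mmmmWWmmmmmmmmWWWWWWmmmmmmmmmmmmmmmmWWWWmmmmdddddddddddddddddddddddddddddddddddddddddddddddddddddddmmWWWWWWWWW.......
70 .....WWWWWWWWWmddddddmWWWWWmmdddddddddddddddddddddddddddddddddddddddddddddddddddddddddddddddddddddddddddddmmWWWWWWWWW.......
72 .....WWWWWWWWWmdddddddmmWWWWmmddddddddddddddddddddddddddddddddddddddddddddddddddddddddddddddddddddddmddddddmmWWWWWWWW.......
74 .....WWWWWWWWWmddddddddmmWWWWmmddddddddddddddddddddddddddddddddddddddddddddddddddddddddddddddddddddddddddddmmWWWWWWWW.......
76 ......WWWWWWWmdddddddddddmWWWmdddddddddddddddddddddddddmdddddddmmdmmmmmmm
[... 8360 characters left out ...]
WWWWWWWWWWWWWWWWWWWWWWWmmWWWWWWWWWWWWWWWWWWWWmWWmmmmmmmmmmmmd.........
252 ........mWmmWmWmmWmmmmmmmmmmmmmmmmmmmmmmmmmmmmmmmmmmmmmmmmmmmmdmdddddddddddddddddddddddddd..........
253 .........dddddddddddddddddddddddddddddddd.dd.dd.dddd.......d........................................
254 ....................................................................................................
255 ....................................................................................................
256 ....................................................................................................
257 ....................................................................................................
```

```bash
python3 - <<'E'
from h import *
import pickle
C=pickle.load(open("w3.pkl","rb"));S=cam("side")
deg=lambda v:np.degrees(np.arctan2(v[1],v[0])).round(2)
def L(n,C,a,b,z):
    p,q=ray(C,a,z)[:2],ray(C,b,z)[:2];print(n,p.round(1),q.round(1),deg(q-p));return p,q
L("base left",C,(252,164),(243,74),8);L("base right",C,(355,164),(355,68),8)
a=L("floor left",C,(274.7,164),(268.5,84),8);b=L("floor right",C,(334,164),(330,84),8)
L("end foot",C,(268.5,80.5),(330,77),8);L("base far",C,(244,68.5),(355,64),8)
L("side bridge in top",S,(274.2,242),(275.8,217),26);L("side floor front",S,(283.5,239.5),(334,239.5),8)
L("side end top?",S,(338,240),(336,220),18)
L("side base front bottom",S,(258.5,253),(340.5,251.5),0);L("side base front top",S,(258.5,252),(340.5,251),8)
L("side floor back",S,(284,224.5),(331,224),8)
L("side floor end foot",S,(335.5,238),(332.5,226),8)
# pallet in hand
W=C;o=W[4];s=state();tz=s["tcp_pos"][2];print(s["tcp_pos"])
z=tz-184.8+34
P=[ray(C,q,z)[:2] for q in((255,203.5),(371,202),(367.5,262),(258.5,262))]
print([p.round(1) for p in P],np.mean(P,0))
l=(P[0]-P[3]+P[1]-P[2])/2;w=(P[0]-P[1]+P[3]-P[2])/2
print(np.linalg.norm(l),deg(l),np.linalg.norm(w),deg(w)-90)
E
```

```text
base left [ 486.3 -122.6] [ 578.4 -123.1] -0.36
base right [ 481.3 -234. ] [ 579.  -234.5] -0.29
floor left [ 485.2 -147.1] [ 567.8 -147.6] -0.37
floor right [ 482.3 -211.3] [ 565.  -209.3] 1.35
end foot [ 571.1 -147.9] [ 571.7 -209.5] -89.5
base far [ 583.5 -124.7] [ 582.7 -234.5] -90.41
side bridge in top [ 438.8 -223. ] [ 438.2 -140.8] 90.43
side floor front [ 457.  -197.3] [ 570.2 -201. ] -1.91
side end top? [ 578.4 -213.2] [ 577.1 -147. ] 91.08
side base front bottom [ 402.7 -229.7] [ 583.2 -231. ] -0.41
side base front top [ 403.9 -234.5] [ 582.7 -237.3] -0.89
side floor back [ 456.3 -147.3] [ 565.5 -149.4] -1.07
side floor end foot [ 573.7 -196.3] [ 568.7 -156.3] 97.2
[ 489.03204927 -188.78005307  398.91719973]
[array([ 529.2, -168.9]), array([ 527.9, -212.6]), array([ 502.2, -211.4]), array([ 504.2, -167.7])] [ 515.86213483 -190.15803904]
25.389422412428935 -2.55 43.7440783658528 -2.180000000000007
```

Nest: home ≈ (485, −178.6), yaw ≈ −0.3°. Widths and lengths agree with the given sizes (base 111.5 mm, bridge to end wall 132.5 mm). I'll move above the loading bay.

>>> arm_command(steps=[0.3,0.1,-0.4,0,0,0.25,0.4,0.15,-0.8,0,0,0.25,0.4,0.15,-0.9,0,0,0,0.25,0.14,-0.9,0,0,0,0.2,0,-0.9,0,0,0,0,0,-0.9,0,0,0,0,0,-0.9,0,0,0,0,0,-0.9,0,0,0,0,0,-0.9,0,0,0,0,0,-0.6,0,0,0,0,0,-0.3,0,0,0,0,0,0,0,0,0])

```text
t: 11.32
tcp_pos: [520.0, -178.4, 230.6]
orientation: [[1.0, -0.005, -0.0], [-0.005, -1.0, 0.0], [-0.0, -0.0, -1.0]]
force: [-0.2, -0.9, -2.2]
finger_gap: 54.5
gripper_force: 75.1
```

```bash
python3 - <<'E'
from h import *
s=state();R=s["orientation"];print(s["t"],s["tcp_pos"],np.degrees(np.arctan2(R[1,0],R[0,0])),s["force"])
im=capture("side");cv2.imwrite("pics/s5.png",cv2.resize(im[150:270,240:400,::-1],None,fx=5,fy=5,interpolation=cv2.INTER_CUBIC))
S=cam("side");d=s["tcp_pos"][2]-184.8
for X in([439,-207,d+5],[445,-198,d+10],[565,-206,d+32],[473,-206,d+32],[473,-206,d]): print(X,((proj(S,X)-[240,150])*5).round())
E
```

```text
11.325 [ 520.00012693 -178.44061743  230.64256277] -0.2951902695042667 [-0.18659158 -0.88730473 -2.18647073]
[439, -207, np.float64(50.84256276972155)] [169. 393.]
[445, -198, np.float64(55.84256276972155)] [183. 370.]
[565, -206, np.float64(77.84256276972155)] [459. 338.]
[473, -206, np.float64(77.84256276972155)] [244. 343.]
[473, -206, np.float64(45.84256276972155)] [248. 398.]
```

View pics/s5.png

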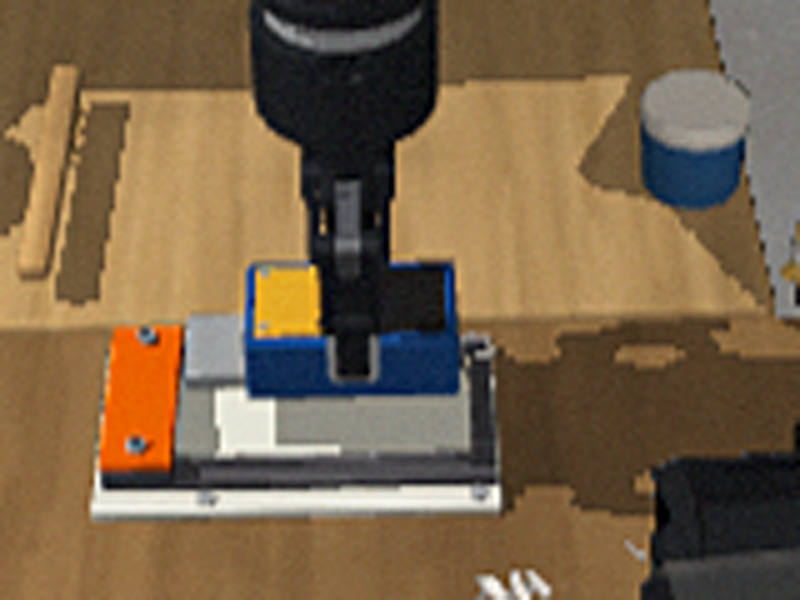

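The pallet hangs level over the bay: body at columns 245–458, tongue at (215,350) clear of the bridge (140,400). That matches the prediction within 1–2 mm. Lowering.

>>> arm_command(steps=[0,0,-0.4,0,0,0,0,0,-0.4,0,0,0,0,0,-0.4,0,0,0,0,0,-0.3,0,0,0,0,0,-0.15,0,0,0,0,0,-0.05,0,0,0,0,0,0,0,0,0])

```text
t: 12.25
tcp_pos: [520.1, -178.5, 197.1]
orientation: [[1.0, -0.005, 0.0], [-0.005, -1.0, -0.0], [0.0, 0.0, -1.0]]
force: [0.9, 0.2, -2.2]
finger_gap: 54.4
gripper_force: 75.1
```

>>> arm_command(steps=[0,0,-0.05,0,0,0,0,0,-0.05,0,0,0,0,0,0,0,0,0])

```text
t: 12.62
tcp_pos: [520.0, -178.4, 194.9]
orientation: [[1.0, -0.005, -0.0], [-0.005, -1.0, 0.0], [-0.0, -0.0, -1.0]]
force: [-0.6, -0.1, -2.5]
finger_gap: 54.5
gripper_force: 75.1
```

>>> arm_command(steps=[0,0,-0.05,0,0,0,0,0,0,0,0,0])

```text
t: 12.88
tcp_pos: [519.9, -178.4, 193.8]
orientation: [[1.0, -0.005, -0.0], [-0.005, -1.0, 0.0], [-0.0, -0.0, -1.0]]
force: [-0.4, -0.7, -3.3]
finger_gap: 54.8
gripper_force: 75.1
```

>>> arm_command(steps=[0,0,-0.05,0,0,0,0,0,0,0,0,0])

```text
t: 13.12
tcp_pos: [520.1, -178.5, 193.0]
orientation: [[1.0, -0.005, 0.0], [-0.005, -1.0, -0.0], [0.0, 0.0, -1.0]]
force: [-0.3, 0.0, -1.6]
finger_gap: 54.0
gripper_force: 75.2
```

>>> arm_command(steps=[0,0,-0.04,0,0,0,0,0,0,0,0,0])

```text
t: 13.38
tcp_pos: [520.3, -178.6, 193.0]
orientation: [[1.0, -0.005, 0.001], [-0.005, -1.0, -0.0], [0.001, 0.0, -1.0]]
force: [-1.7, 0.8, 4.2]
finger_gap: 54.0
gripper_force: 76.0
```

Contact at z = 193.0, as predicted. Releasing softly.

>>> arm_command(steps=[0,0,0,0,0,0,0,0,0,0,0,0], newtons=20)

```text
t: 13.62
tcp_pos: [520.3, -178.6, 193.0]
orientation: [[1.0, -0.005, 0.001], [-0.005, -1.0, -0.0], [0.001, 0.0, -1.0]]
force: [-2.7, -0.3, 5.7]
finger_gap: 53.9
gripper_force: 76.1
```

>>> arm_command(steps=[0,0,0,0,0,0,0,0,0,0,0,0,0,0,0,0,0,0,0,0,0,0,0,0], jaw=-1)

```text
t: 14.12
tcp_pos: [519.9, -178.4, 191.9]
orientation: [[1.0, -0.005, -0.0], [-0.005, -1.0, 0.0], [-0.0, -0.0, -1.0]]
force: [0.0, 0.2, -0.9]
finger_gap: 85.3
gripper_force: 0.0
```

>>> arm_command(steps=[0,0,0.3,0,0,0,0,0,0.6,0,0,0,0,0,0.9,0,0,0,0,0,0.9,0,0,0,0,0,0.5,0,0,0,0,0,0,0,0,0])

```text
t: 14.88
tcp_pos: [520.4, -178.6, 257.7]
orientation: [[1.0, -0.005, 0.002], [-0.005, -1.0, -0.001], [0.002, 0.001, -1.0]]
force: [0.5, -0.3, -1.3]
finger_gap: 85.8
gripper_force: 0.0
```

```bash
cat > chk.py <<'E'
from h import *
import sys
s=state();print(s["t"],s["tcp_pos"].round(1),s["force"].round(1),s["finger_gap"])
im=capture("side");cv2.imwrite(f"pics/{sys.argv[1]}.png",im[:,:,::-1])
h=cv2.cvtColor(im,cv2.COLOR_RGB2HSV)[190:258,250:350];H,S,V=[h[...,i].astype(int) for i in range(3)]
g=np.full(H.shape,'.');g[(S<45)&(V>190)]='W';g[(S<45)&(V<=190)&(V>120)]='m';g[(S<70)&(V<=120)]='d';g[(H<16)&(S>170)&(V>150)]='o'
g[(H>95)&(H<130)&(S>90)]='b';g[(H>16)&(H<32)&(S>150)&(V>120)]='y';g[V<45]='k'
for i in range(12,60,2):print(190+i,''.join(g[i]))
C=cam("side")
for cx in(485,519): print(cx,[proj(C,[cx+a,-178.6+b,c]).round(1) for a,b,c in((-46,-28,40),(46,-28,40),(-46,28,40),(46,28,40),(-46,0,8))])
E
python3 chk.py s6
```

```text
14.875 [ 520.4 -178.6  257.7] [ 0.5 -0.3 -1.3] 85.78640923747632
202 ......................................................kkkkkkkkkkkkk.................................
204 ......................................................kkkkkkkkkkkk..................................
206 ......................................................kkkkkkkkkkkk..................................
208 .......................................................ddkkkkkkkdd..................................
210 .......................................................ddkkkkkkkdd..................................
212 .......................................................ddkkkkkkkdm..................................
214 ........................................................mkkkkkkkdd............dd....................
216 ............ooooo.d.mooooo.............ydbddm.........ydmkkkkkkkddbbbbkbbbbbbbbbb...................
218 ............oooooo.dd.oooo.dmm.mmmm.mmm..byyyyyyyyyyyyyy..yyyy.bbdkkkkkkkkkkkkkbbddddddm............
220 ............oooooooooooooo.bddddddddddddbbyyyyyyyyyyyyyyyyyyyy.bbkkkkkkkkkkkkkkbbddddm
[... 1024 characters left out ...]
bbbbmddddddddddddddddddddddddd..........
242 ..........oooooooooooooo..dddddddddddddddddddddddddddddddddddddddddddddddddddddddddddddddd..........
244 ........yW..............kdddkkdddddddddddddddddddddddddddddddddddddddddddddddddddddddddddd..........
246 .........Wdkkkkkkkkkkkkkkddddddddddddddddddddddddddddddddddddkddkkkddkkkkkkkkkkkkkkkkddkkd..........
248 .......y.WWWWWWWWWWWWWWWWWWWWmmmmWWWWWWWWWWWWWWWWWWWWWWWWWWWWWWWWWWWWWWWWWWWWWWWWWWWmmmmWWd.........
485 [array([274.2, 232.1]), array([316.3, 231.1]), array([275.5, 215.2]), array([315.9, 214.3]), array([275.9, 234. ])]
519 [array([289.8, 231.8]), array([331.8, 230.8]), array([290.4, 214.9]), array([330.8, 214. ]), array([290.8, 233.6])]
```

The pallet sits straight and flat in the bay: its edges at columns 290–331.5 match the predicted loading position. Now shut the fingers and go over the pad.

>>> arm_command(steps=[0.5,0,0,0,0,0,0.5,0,0,0,0,0,0.2,0,0,0,0,0,0,0,0,0,0,0,0,0,0,0,0,0,0,0,0,0,0,0,0,0,-0.6,0,0,0,0,0,-0.6,0,0,0,0,0,-0.4,0,0,0,0,0,-0.2,0,0,0,0,0,0,0,0,0], jaw=1, newtons=40)

```text
t: 16.3
tcp_pos: [543.9, -178.4, 219.6]
orientation: [[1.0, -0.005, -0.001], [-0.005, -1.0, 0.0], [-0.001, -0.0, -1.0]]
force: [1.0, -0.8, 0.9]
finger_gap: -0.2
gripper_force: 0.0
```

>>> arm_command(steps=[0,0,-0.1,0,0,0,0,0,-0.1,0,0,0,0,0,0,0,0,0])

```text
t: 16.68
tcp_pos: [544.0, -178.4, 216.1]
orientation: [[1.0, -0.005, -0.0], [-0.005, -1.0, 0.0], [-0.0, -0.0, -1.0]]
force: [0.3, 0.3, -0.4]
finger_gap: -0.0
gripper_force: 0.0
```

>>> arm_command(steps=[0,0,-0.05,0,0,0,0,0,-0.05,0,0,0,0,0,0,0,0,0])

```text
t: 17.05
tcp_pos: [544.3, -178.6, 215.5]
orientation: [[1.0, -0.005, 0.0], [-0.005, -1.0, -0.0], [0.0, 0.0, -1.0]]
force: [-2.6, 1.2, 6.9]
finger_gap: -0.2
gripper_force: 3.3
```

>>> arm_command(steps=[0,0,-0.04,0,0,0,0,0,0,0,0,0])

```text
t: 17.3
tcp_pos: [544.6, -178.7, 215.4]
orientation: [[1.0, -0.005, 0.001], [-0.005, -1.0, -0.001], [0.001, 0.001, -1.0]]
force: [-4.1, 0.8, 9.7]
finger_gap: 0.1
gripper_force: 4.9
```

Pressing at about 10 N; drag towards the bridge (−x).

>>> arm_command(steps=[-0.1,0,0,0,0,0,-0.15,0,0,0,0,0,-0.2,0,0,0,0,0,-0.2,0,0,0,0,0,-0.2,0,0,0,0,0,-0.2,0,0,0,0,0,-0.15,0,0,0,0,0,-0.1,0,0,0,0,0,0,0,0,0,0,0])

```text
t: 18.42
tcp_pos: [519.2, -178.9, 215.4]
orientation: [[1.0, -0.005, 0.005], [-0.005, -1.0, -0.002], [0.005, 0.002, -1.0]]
force: [1.5, -0.0, 5.4]
finger_gap: 0.0
gripper_force: 3.3
```

```bash
python3 chk.py s7 | grep -E "^[0-9. ]+ \[ |^2(24|32|34|36|20) |^485"
```

```text
18.425 [ 519.2 -178.9  215.4] [ 1.5 -0.   5.4] 0.045158105216275654
220 ............oooooooooooooo.dd.b.yyyyyyyyyyyyyyyyyyyybbkkmdkkkkkkddkkbbbddddddddddddddmmmm...........
224 ............ooooooooooooookddbbyyyyyyyyyyyyyyyyyyyyybbkkdddddddkddkkbbbWWWWWWWWWWWmddddkd...........
232 ...........oooooooooooooo.ddmbbbbbbbbbbbbbbbbbbbbbbbbbbbbbbbbbbbbbbbbbbmmmmmmmmmmmmmkkdkd...........
234 ...........ooooooooooooooddddbbbbbbbbbbbbbbbbbbbbbbbbbbbbbbbbbbbbbbbbbbmmmmmmmmmmmmmddddd...........
236 ..........oooooooooooooo.ddddbbbbbbbbbbbbbbbbbbbbbbbbbbbbbbbbbbbbbbbbbbmmmmmmmmmmmmmdddkdd..........
485 [array([274.2, 232.1]), array([316.3, 231.1]), array([275.5, 215.2]), array([315.9, 214.3]), array([275.9, 234. ])]
```

Sliding well, about 10 mm to go. Press slightly harder and continue until the force shows contact.

>>> arm_command(steps=[0,0,-0.04,0,0,0,-0.1,0,0,0,0,0,-0.1,0,0,0,0,0,-0.1,0,0,0,0,0,-0.1,0,0,0,0,0,-0.05,0,0,0,0,0,0,0,0,0,0,0])

```text
t: 19.35
tcp_pos: [510.8, -179.1, 215.4]
orientation: [[1.0, -0.006, 0.007], [-0.006, -1.0, -0.002], [0.007, 0.002, -1.0]]
force: [2.4, -0.0, 8.4]
finger_gap: -0.1
gripper_force: 4.1
```

>>> arm_command(steps=[-0.05,0,0,0,0,0,0,0,0,0,0,0])

```text
t: 19.6
tcp_pos: [509.8, -179.1, 215.4]
orientation: [[1.0, -0.006, 0.007], [-0.006, -1.0, -0.002], [0.007, 0.002, -1.0]]
force: [3.5, 0.8, 7.7]
finger_gap: 0.2
gripper_force: 4.1
```

>>> arm_command(steps=[-0.05,0,0,0,0,0,0,0,0,0,0,0])

```text
t: 19.85
tcp_pos: [508.8, -179.1, 215.4]
orientation: [[1.0, -0.006, 0.007], [-0.006, -1.0, -0.002], [0.007, 0.002, -1.0]]
force: [3.1, 0.1, 8.5]
finger_gap: -0.0
gripper_force: 4.0
```

>>> arm_command(steps=[-0.05,0,0,0,0,0,0,0,0,0,0,0])

```text
t: 20.1
tcp_pos: [508.0, -179.1, 215.4]
orientation: [[1.0, -0.006, 0.008], [-0.005, -1.0, -0.003], [0.008, 0.003, -1.0]]
force: [4.6, -0.1, 8.1]
finger_gap: -0.2
gripper_force: 3.6
```

>>> arm_command(steps=[-0.05,0,-0.02,0,0,0,0,0,0,0,0,0])

```text
t: 20.35
tcp_pos: [507.3, -179.1, 215.4]
orientation: [[1.0, -0.006, 0.009], [-0.006, -1.0, -0.003], [0.009, 0.003, -1.0]]
force: [4.3, 1.3, 7.8]
finger_gap: -0.1
gripper_force: 3.9
```

>>> arm_command(steps=[-0.05,0,-0.02,0,0,0,0,0,0,0,0,0])

```text
t: 20.6
tcp_pos: [506.6, -179.2, 215.4]
orientation: [[1.0, -0.006, 0.01], [-0.006, -1.0, -0.003], [0.01, 0.003, -1.0]]
force: [5.9, 1.4, 7.9]
finger_gap: 0.0
gripper_force: 4.3
```

```bash
python3 chk.py s8 | grep -E "^[0-9. ]+ \[ |^2(24|32|34|36|20) |^485"
```

```text
20.6 [ 506.6 -179.2  215.4] [5.9 1.4 7.9] 0.010958011320533478
220 ............ooooooooooooo.byyyyyyyyyyyyyyyyyyyy.bbdmkkkkkkdddkkkbbdddddddddddddddddddmmmm...........
224 ............ooooooooooooobbyyyyyyyyyyyyyyyyyyyy.bbkdddddddddkkkkbbmWWWWWWWWWWWWWWWWdkkddd...........
232 ...........ooooooooooooodbbbbbbbbbbbbbbbbbbbbbbbbbbbbbbbbbbbbbbbbbdmmmmmmmmmmmmmmmmmdkkkd...........
234 ...........ooooooooooooo.bbbbbbbbbbbbbbbbbbbbbbbbbbbbbbbbbbbbbbbbbdmmmmmmmmmmmmmmmmmdkdkd...........
236 ..........oooooooooooooo.bbbbbbbbbbbbbbbbbbbbbbbbbbbbbbbbbbbbbbbbb.mmmmmmmmmmmmmmmmmdkdkdd..........
485 [array([274.2, 232.1]), array([316.3, 231.1]), array([275.5, 215.2]), array([315.9, 214.3]), array([275.9, 234. ])]
```

Visually against the bridge. Now a firmer press and push to make sure it is seated.

>>> arm_command(steps=[-0.05,0,-0.06,0,0,0,-0.1,0,0,0,0,0,-0.1,0,0,0,0,0,0,0,0,0,0,0])

```text
t: 21.15
tcp_pos: [502.3, -179.5, 215.4]
orientation: [[1.0, -0.006, 0.013], [-0.006, -1.0, -0.004], [0.013, 0.004, -1.0]]
force: [6.7, 1.2, 12.9]
finger_gap: 0.3
gripper_force: 5.9
```

>>> arm_command(steps=[-0.1,0,0,0,0,0,-0.1,0,0,0,0,0,0,0,0,0,0,0])

```text
t: 21.52
tcp_pos: [498.3, -179.6, 215.4]
orientation: [[1.0, -0.006, 0.013], [-0.006, -1.0, -0.005], [0.013, 0.005, -1.0]]
force: [6.0, 0.0, 11.7]
finger_gap: -0.0
gripper_force: 5.8
```

>>> arm_command(steps=[-0.1,0,0,0,0,0,-0.1,0,0,0,0,0,0,0,0,0,0,0])

```text
t: 21.9
tcp_pos: [494.3, -179.7, 215.3]
orientation: [[1.0, -0.006, 0.013], [-0.006, -1.0, -0.005], [0.013, 0.005, -1.0]]
force: [6.3, 0.6, 10.2]
finger_gap: 0.2
gripper_force: 5.7
```

```bash
python3 chk.py s9 | grep -E "^[0-9. ]+ \[ |^2(24|32|34|36|20) |^485"
```

```text
21.9 [ 494.3 -179.7  215.3] [ 6.3  0.6 10.2] 0.16751078690568647
220 ............ooooooooooooo.byyyyyyyyyyyyyyyyyymdkkkkkkdmkkkkkkkkkbbdddddddddddddddddkkmmmm...........
224 ............ooooooooooooob.yyyyyyyyyyyyyyyyyyyddkddddddkkkkkkkkkbbmWWWWWWWWWWWWWmmmdddkkd...........
232 ...........ooooooooooooodbbbbbbbbbbbbbbbbbbbbbbbbbbbbbbbbbbbbbbbbbdmmmmmmmmmmmmmmmmmdkkkd...........
234 ...........ooooooooooooo.bbbbbbbbbbbbbbbbbbbbbbbbbbbbbbbbbbbbbbbbbdmmmmmmmmmmmmmmmmmdkdkd...........
236 ..........oooooooooooooo.bbbbbbbbbbbbbbbbbbbbbbbbbbbbbbbbbbbbbbbbbdmmmmmmmmmmmmmmmmmdkkkdd..........
485 [array([274.2, 232.1]), array([316.3, 231.1]), array([275.5, 215.2]), array([315.9, 214.3]), array([275.9, 234. ])]
```

The fingers slipped along the pad at ~6 N with the pallet stationary, so it is against the stop. Lift off, back away and look.

>>> arm_command(steps=[0,0,0.15,0,0,0,0,0,0.3,0,0,0,0,0,0.7,0,0,0,0,0,0.9,0,0,0,0,0,0.9,0,0,0,0,0,0.9,0,0,0,0,0,0.9,0,0,0,0,0,0.9,0,0,0,0,0,0.5,0,0,0,0,0,0,0,0,0])

```text
t: 23.2
tcp_pos: [491.2, -178.5, 334.5]
orientation: [[1.0, -0.005, 0.002], [-0.005, -1.0, -0.001], [0.002, 0.001, -1.0]]
force: [-0.0, 0.3, 1.3]
finger_gap: -0.2
gripper_force: 0.0
```

```bash
python3 chk.py s10 | grep -E "^[0-9. ]+ \[ |^2(24|32|36|20) |^485"; python3 - <<'E'
import cv2
a=cv2.imread("pics/s10.png")[150:270,240:400]
cv2.imwrite("pics/s10c.png",cv2.resize(a,None,fx=5,fy=5,interpolation=cv2.INTER_CUBIC))
E
```

```text
23.2 [ 491.2 -178.5  334.5] [-0.   0.3  1.3] -0.16354678043097118
220 ............ooooooooooooo.byyyyyyyyyyyyyyyyyyyy.bbkkkkkkkkkkkkkkbbdddddddddddddddddddmmmm...........
224 ............ooooooooooooobbyyyyyyyyyyyyyyyyyyyy.bbkkkkkkkkkkkkkkbbmWWWWWWWWWWWWWWWWdddddd...........
232 ...........ooooooooooooodbbbbbbbbbbbbbbbbbbbbbbbbbbbbbbbbbbbbbbbbbdmmmmmmmmmmmmmWWWWddddd...........
236 ..........oooooooooooooo.bbbbbbbbbbbbbbbbbbbbbbbbbbbbbbbbbbbbbbbbbdmmmmmmmmmmmmmmWWWmddddd..........
485 [array([274.2, 232.1]), array([316.3, 231.1]), array([275.5, 215.2]), array([315.9, 214.3]), array([275.9, 234. ])]
```

View pics/s10c.png

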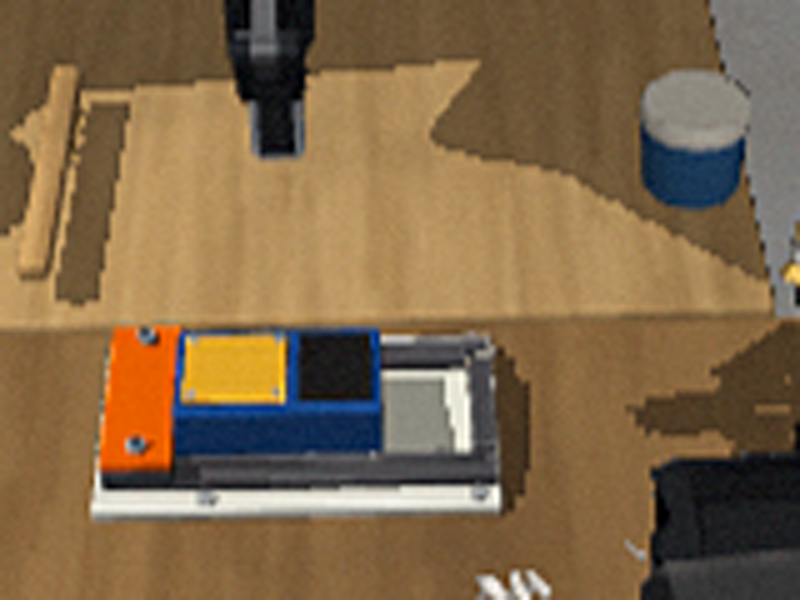

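The pallet's shoulder is flush with the bridge (column 178), the tongue is hidden under it, and the gripper is clear. The brush and pot have not moved.

```bash
python3 -c "
from plant import job_done
print(job_done())"
```

```text
the job is handed in; nothing more can be done
None
```

I set the pallet down flat in the loading bay, let go of it, then slid it home against the bridge with its tongue underneath, and handed the job in at about 23 s; the brush and pot are where they were, and the arm never went near the pliers.

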